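# Switch in two readouts, then hold the crosshead jog key

### The job

Get the testing machine ready: with the fingertips, lightly press the round key on the larger readout box down until it stays in, then likewise the round key on the smaller readout box, and last press the long bar key on the hand controller to jog the crosshead, finishing while still holding that bar key down. Do not press any of the square keys, do not shove or lift the readouts or the hand controller, and leave everything else on the bench where it stands.

Things in the scene. Friction and masses are not known exactly. Their poses are not given: they have to be found in the camera images.
- load_readout: the larger readout box: white desk instrument, 130 mm deep (its x) x 175 mm wide (its y), loose on rubber feet, about 1.2 kg. Front deck (towards its -x) 35 mm high carries the keys; the back 50 mm rises to 60 mm and holds the dark display. Origin at the centre of its underside; x points from the keys to the display, z up
- ext_readout: the smaller readout box: same style, 120 mm deep (its x) x 120 mm wide (its y), loose, about 0.9 kg. Front deck 30 mm high, back 50 mm rises to 52 mm. Origin and axes as for the larger box
- handset: the hand controller: flat beige box 205 mm long (its x) x 76 mm wide x 32 mm high, loose, about 0.9 kg, lying on its back. Along its top from -x to +x: a long bar key, a square key, a fixed round steel speed knob (38 mm dia., 16 mm tall). Origin at the centre of its underside, z up
- load_round_top (a point): centre of the top face of the round key (26 mm dia.) on the larger readout; as found it stands 12 mm above the deck. 60 mm beside it (towards the box's -y) is the square key. The point moves with the key
- ext_round_top (a point): centre of the top face of the round key (26 mm dia.) on the smaller readout; as found it stands 12 mm above the deck. 60 mm beside it (towards the box's +y) is the square key. The point moves with the key
- jog_bar_top (a point): centre of the top face of the long bar key (18 mm along the handset's x, 44 mm along its y) of the hand controller; 12 mm above the case as found. The square key is 66 mm from it. The point moves with the key
- load_round (a joint): round key of the larger readout: 0 m = out, 0.007 m = fully in. Slides in at about 1.5 N and stays where it is left; its sprung cap gives a further 1 mm per 2.5 N (0.6 mm while sliding, 4 mm at most) and springs back; counts as in beyond 0.004
- ext_round (a joint): round key of the smaller readout: same values and behaviour
- jog_bar (a joint): long bar key: 0 m = out, 0.010 m = fully in; spring return, 1 N to start, 4 N at 0.005 and 7 N at 0.010; counts as held down beyond 0.003
- load_square (a joint): square key (22 mm) of the larger readout, spring return, 0 = out, 0.010 = in; not to be pressed
- ext_square (a joint): square key (22 mm) of the smaller readout, spring return, 0 = out; not to be pressed
- remote_square (a joint): square key (22 mm) of the hand controller, spring return, 0 = out; not to be pressed
- weight: loose brass calibration weight, 28 mm dia., 48 mm tall, with a small knob on top; bystander, origin at the centre of its underside
- puck: loose steel cylinder, 25 mm dia., 25 mm tall, standing; bystander, origin at the centre of its underside
- puck2: loose dark rubber cylinder, 25 mm dia., 25 mm tall, standing; bystander, origin at the centre of its underside
- coupon: loose flat aluminium dog-bone test bar, 146 x 20 x 8 mm, lying along its own x; bystander, origin at the centre of its underside
- driver: loose screwdriver, 170 mm long, lying along its own x; bystander, origin on its axis line, underside
Mind the look-alikes: they are no part of the job. What is shaped like the ext_readout but turquoise is not meant.

How it is judged:
By the outcome, as a careful person would: the job done as asked, in the order asked, and still so for the second after the job is handed in, while the arm keeps its last pose, push and grip.
It also fails if it takes over 53 s, if anything falls off the work surface, if the arm or the gripper's body presses on something with over 40 N, if the wrist force passes 120 N, or if a joint passes its speed limit or range.

### The arm

A 7-joint arm with a two-finger parallel gripper is mounted at the origin on the work surface. World frame = base frame: x ahead of the robot, y to its left, z up, the work surface at z = 0. Lengths are in mm, angles in rad, forces in N, time in s.
With the tool pointing down it reaches from about 425 to 925 mm from the base axis. Payload 6.8 kg.
Tool frame: the origin (TCP) lies between the finger pads; the fingertips stand bot.tips_ahead ahead of it and the grasp point (between the pads) lies 2 mm behind it (bot.tips_ahead is the distance from the TCP to the fingertips, in mm); z points along the fingers, x is the direction in which the jaws open and shut, and the axes are right-handed (so a half turn about z gives the same grasp; the last joint's range is limited). The gripper opens to 88 mm and grips with 3 to 60 N. Pads are 20 mm wide; open, the fingers measure 115 mm over their backs; the gripper's body (75 mm by 178 mm) begins 61 mm behind the grasp point.
Start: joints at [1.078, 0.477, 0.022, 1.555, -0.011, 1.109, -0.083], TCP at [253.387, -625.653, 239.664] pointing down, gripper open.
Joint ranges: [-2.96, 2.96], [-0.34, 2.1], [-1.41, 1.46], [0.24, 2.44], [-1.37, 4.51], [0.17, 1.92], [-2.96, 2.96]. Speed limits (rad/s): [2.39, 2.39, 3.14, 3.14, 3.14, 3.14, 3.14].

### API

Orientations are given as a rotation vector (axis times angle).
In Python, from bench import bot gives the robot as it stands. The module is installed in compiled form; this text tells all that it offers.
- The arm moves only by the tool send_rows, never from a script. Its argument "motion" is text: rows parted by semicolons, each of 5 numbers parted by spaces: the closure, from -1 (fully open) to 1 (shut), then the shift along the tool's x, y, z in cm, then the turn about the tool's z in degrees. In form: grip x y z yaw; .... A call has 1 to 5 rows; each row is the pose to reach, as a shift and turn from the pose measured when the call began, along the tool's axes at that moment; what a row does not reach only later rows make up. A row lasts 1/10 s, in which the tool goes at most 50 mm and 8.59 degrees, less where a joint would pass 70% of its speed; a pose out of reach is approached as far as the arm can. A call with a gripper value outside its range is refused whole. The fingers move at their own pace and stop on an object; the grip force is fixed at half the most. Time passes only in rows, so rows that repeat a pose let the fingers close. It gives the time, the measured TCP pose, the force and the opening at its end, in the units of the state.
- bot.state(): the state, without advancing time (a new reading comes with each control period).
- bot.camera(name): name is "side" or "top" or "wrist"; returns the picture (384x512x3 uint8, blue, green, red); there is no depth.
- bot.calibration(name): a dict with "mtx" (3x3 intrinsics, pixels), "eye" and "orientation" of the camera in the world. Camera axes: x right, y down, z forward; pixel columns grow to the right and rows downward; lengths in mm; the calibration is good to about 2 mm. A picture is of the moment at which its call begins: read the wrist's pose just before it. calibration takes no time and is no camera call; for the wrist camera it gives the pose at the moment of the call.
- bot.hand_in(): hands the job in, once; it reports no verdict.
The state is a dict: "clock": time; "q": joint angles; "joint_velocities": joint speeds; "joint_torque": joint torques, N m; "ee_pos": TCP position; "ee_rot": TCP orientation; "force": force on the tool from outside, world axes, zero at the start; "wrist_torque": the same for the moment, N m; "finger_gap": opening from 0.0 (shut) to 1.0 (fully open).
Only numpy, scipy, OpenCV 4.12 (cv2) and the standard library are available. Lean on these libraries where they do the work, as an engineer would, in place of code of your own. Each camera call takes 0.05 s, during which the arm holds its last target. There are 200 camera calls.

## Working session

There is one attempt and no reset: what is moved stays moved. The work goes in short steps, Python scripts to look and compute and a tool call to move; the robot and the scene stay as the last step left them, time stands still between calls to the robot, and variables do not carry over. Pictures are saved under pics/ and viewed, about 8 in all and at most 12, crops included, and the job is handed in when it is done.

Besides the shell and the picture viewer there is one more tool, called after "Emit:" as name(argument=value, ...) on one line, values as JSON. send_rows: Moves the arm, as the interface text tells. Its arguments: {"type":"object","properties":{"motion":{"type":"string"}},"required":["motion"]}

```bash
mkdir -p pics
python3 - <<'E'
from bench import bot
import cv2
print(bot.state(), bot.tips_ahead)
for n in("top","side"):
    cv2.imwrite(f"pics/{n}1.png",bot.camera(n)); print(bot.calibration(n))
E
```

```text
{'clock': 0.0, 'q': array([ 1.0779296 ,  0.47779077,  0.02237227,  1.5564119 , -0.01146189,
        1.10931525, -0.08306243]), 'joint_velocities': array([-0.0007967 ,  0.00076638, -0.00180373,  0.00026181, -0.00112908,
        0.00046139, -0.00154546]), 'joint_torque': array([-6.54222549e-04, -5.82854712e+01,  1.53451659e+00, -2.72612822e+01,
       -5.43751137e-02,  1.69713231e-02,  1.61209509e-04]), 'ee_pos': array([ 253.10651835, -625.14579786,  238.70531155]), 'ee_rot': array([-2.60453338e+00,  1.75518509e+00,  2.48762710e-03]), 'force': array([-0.35187882,  0.35259056,  0.21505013]), 'wrist_torque': array([-0.02526267,  0.0386122 ,  0.01979379]), 'finger_gap': 0.998414028698504} 17.0
{'mtx': array([[370.40778762,   0.        , 259.04165853],
       [  0.        , 370.40778762, 197.2880791 ],
       [  0.        ,   0.        ,   1.        ]]), 'eye': array([ 356.34301156,    6.61454226, 1044.16859825]), 'orientation': array([-2.15687141,  2.16263579, -0.17315733])}
{'mtx': array([[429.4484091 ,   0.        , 262.91813058],
       [  0.        , 429.4484091 , 194.58605918],
       [  0.        ,   0.        ,   1.        ]]), 'eye': array([ 324.5989029 , -558.63306723,  756.9304364 ]), 'orientation': array([-2.41263875,  0.38182755, -0.15547794])}
```

View pics/top1.png

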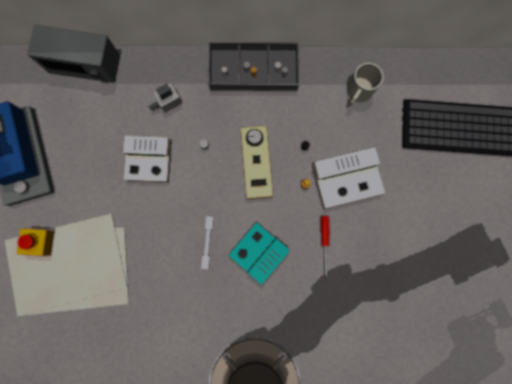

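View pics/side1.png

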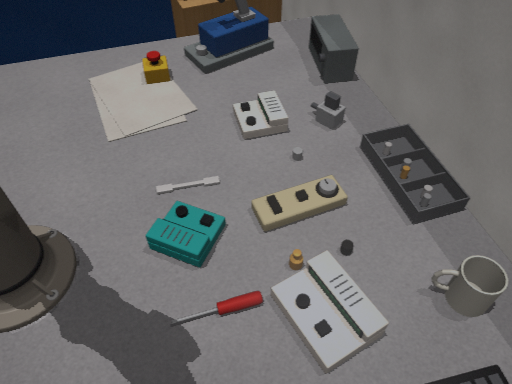

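Top view (up = +x, left = +y): the larger readout's round key is at (342,191). The smaller white readout's is at (156,170), and the handset bar is at (258,183). In the side view the same keys are at (303,301), (251,121) and (275,205). The turquoise box is the decoy.

```bash
cat > h.py <<'E'
import cv2, numpy as np
from scipy.spatial.transform import Rotation as R
from bench import bot
def ray(cal,px):
    d=R.from_rotvec(cal["orientation"]).apply(np.linalg.inv(cal["mtx"])@[*px,1]); return cal["eye"],d
def onplane(cal,px,z):
    e,d=ray(cal,px); return e+d*(z-e[2])/d[2]
def blob(img,px,r=12,thr=70):
    g=img.max(2); m=(g<thr).astype(np.uint8)
    n,l,s,c=cv2.connectedComponentsWithStats(m)
    d=[np.hypot(*(c[i]-px)) if s[i,4]>8 else 1e9 for i in range(1,n)]
    i=int(np.argmin(d))+1; return c[i],s[i]
def tool(st,p):  # shift in cm in tool axes from tips (shut) to p
    Rt=R.from_rotvec(st["ee_rot"]); t=st["ee_pos"]+Rt.apply([0,0,bot.tips_ahead])
    return Rt.inv().apply(np.array(p)-t)/10
E
python3 - <<'E'
from h import *
P={"load":((342,191),(303,301),47),"ext":((156,170),(251,121),42),"bar":((258,183),(275,205),44),
"lsq":((364,187),(323,328),47),"esq":((134,169),(245,106),42),"rsq":((256,159),(301,196),44)}
ct,cs=bot.calibration("top"),bot.calibration("side")
it,is_=cv2.imread("pics/top1.png"),cv2.imread("pics/side1.png")
st=bot.state()
for k,(a,b,z) in P.items():
    c,s=blob(it,a);c2,s2=blob(is_,b)
    p=onplane(ct,c,z-2);p2=onplane(cs,c2,z-2)
    e,d=ray(ct,c);f,g=ray(cs,c2);t=np.linalg.lstsq(np.c_[d,-g],f-e,rcond=None)[0]
    print(k,c.round(1),s,c2.round(1),s2,p.round(1),p2.round(1),((e+d*t[0]+f+g*t[1])/2).round(1),tool(st,p).round(2))
print(R.from_rotvec(st["ee_rot"]).as_matrix().round(3))
E
```

```text
load [342.  191.1] [339 188   7   7  44] [302.6 301. ] [296 294  14  15 154] [ 512.4 -243.4   45. ] [ 510.8 -246.2   45. ] [ 512.5 -244.4   40.6] [-25.63 -38.36  17.72]
ext [155.6 170. ] [152 167   8   7  47] [250.7 120.7] [247 117   9   9  64] [572.1 268.6  40. ] [570.8 264.6  40. ] [572.7 269.8  35.5] [-70.84 -63.11  18.29]
bar [258.1 182.2] [252 180  14   6  71] [274.  204.3] [267 195  15  19 163] [537.7 -13.2  42. ] [536.2 -16.4  42. ] [538.  -13.2  37.8] [-46.01 -49.34  18.05]
lsq [362.8 185.9] [359 183   8   7  45] [322.7 328.1] [315 320  16  17 169] [ 526.6 -301.4   45. ] [ 525.1 -304.    45. ] [ 526.8 -302.5   40.8] [-19.72 -37.5   17.71]
esq [133.8 169. ] [130 166   8   7  48] [244.9 106.4] [241 102   9   9  65] [574.8 328.2  40. ] [573.3 325.   40. ] [575.1 329.4  36.5] [-76.26 -65.6   18.3 ]
rsq [256.2 159.1] [254 156   6   7  38] [301.4 195.4] [296 190  12  12 105] [602.8  -8.2  42. ] [601.5 -11.1  42. ] [603.3  -8.2  38.3] [-44.03 -55.56  18.05]
[[ 0.375 -0.927 -0.001]
 [-0.927 -0.375  0.001]
 [-0.002  0.    -1.   ]]
```

Emit:
send_rows(motion="1 -25.6 -38.4 9 0;1 -25.6 -38.4 9 0;1 -25.6 -38.4 9 0;1 -25.6 -38.4 9 0;1 -25.6 -38.4 9 0")

```text
clock: 0.6
ee_pos: [391.9, -420.8, 191.0]
ee_rot: [-2.604, 1.755, 0.003]
force: [1.0, -1.0, -0.7]
finger_gap: 0.581
```

```bash
python3 -c "
from h import *
st=bot.state();print(st['clock'],st['finger_gap'],tool(st,[511.5,-245,100]))"
```

```text
0.6 0.5812350587373719 [-11.79409184 -17.68765861   7.42362891]
```

Emit:
send_rows(motion="1 -11.8 -17.7 7.4 0;1 -11.8 -17.7 7.4 0;1 -11.8 -17.7 7.4 0;1 -11.8 -17.7 7.4 0;1 -11.8 -17.7 7.4 0")

```text
clock: 1.1
ee_pos: [513.1, -240.1, 115.7]
ee_rot: [-2.607, 1.748, 0.006]
force: [0.7, 0.4, 0.1]
finger_gap: 0.128
```

Emit:
send_rows(motion="1 0 0 0 0;1 0 0 0 0")

```text
clock: 1.3
ee_pos: [512.7, -239.7, 115.3]
ee_rot: [-2.609, 1.746, 0.008]
force: [-0.5, 0.1, -0.5]
finger_gap: 0.007
```

```bash
cat > look.py <<'E'
import sys
from h import *
p=[float(v) for v in sys.argv[1:4]]
st=bot.state();c=bot.calibration("wrist")
print(st['clock'],st['finger_gap'],st['ee_pos'],st['force'],tool(st,p))
im=bot.camera("wrist");cv2.imwrite(sys.argv[4],im)
v=R.from_rotvec(c["orientation"]).inv().apply(np.array(p)-c["eye"]);u=c["mtx"]@v;u=u[:2]/u[2]
b,s=blob(im,u);print("expected px",u,"blob",b,s,"->",onplane(c,b,p[2]))
E
python3 look.py 511.5 -245 47 pics/w1.png
```

```text
1.3 0.007216482000881459 [ 512.72089756 -239.65478966  115.28308638] [-0.49642848  0.11155896 -0.54583723] [0.48427041 0.30790993 5.1262062 ]
expected px [266.48378879 210.67375129] blob [212.42424242 234.72727273] [208 233   9   5  33] -> [ 474.91683855 -211.65085202   47.        ]
```

View pics/w1.png

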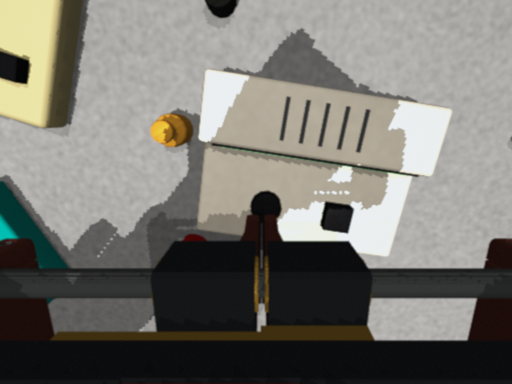

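The wrist view shows the shut fingertips just in front of the round key, whose centre is about (265.5,206.5). The square key is well to the right at (338,217).

```bash
python3 -c "
from h import *
c=bot.calibration('wrist');st=bot.state()
g=cv2.imread('pics/w1.png').max(2)
print(g[180:225:1,265], g[203,240:290])
p=onplane(c,(265.5,206.5),47);print(p,tool(st,p))
print(onplane(c,(338,216),47))"
```

```text
[180 180 180 181 182 181 181 181 182 176 143  70  17   7  15  18  15  15
  15  16  15  11  14  14  15  12  13  14  14  13  10  14  13  11  14  27
  36  37  36  37  34  33  32  32  32] [175 175 176 176 177 177 178 178 179 171 135  58  12  11  15  16  15  12
  13  15  13  13  14  14  13  14  13  13  15  14  12  13  14  15  14  13
  12  13  12  35  97 153 175 178 176 175 174 175 176 177]
[ 513.91474329 -244.65002883   47.        ] [ 0.4055158  -0.03101488  5.16890546]
[ 528.83014479 -302.38220448   47.        ]
```

Emit:
send_rows(motion="1 0.4 0.1 3 0;1 0.4 0.1 4.5 0;1 0.4 0.1 4.5 0;1 0.4 0.1 4.5 0")

```text
clock: 1.75
ee_pos: [512.3, -246.0, 71.0]
ee_rot: [-2.606, 1.752, 0.007]
force: [0.0, 0.5, 0.4]
finger_gap: 0.003
```

```bash
cat > s.py <<'E'
import sys
from h import *
st=bot.state();print(st['clock'],st['ee_pos'],st['ee_pos'][2]-17,st['force'],tool(st,[float(v) for v in sys.argv[1:4]]))
E
python3 s.py 513 -245 47
```

```text
1.75 [ 512.27826994 -246.02905733   70.99369476] 53.99369476367906 [0.02732584 0.49253432 0.39033799] [-0.05751566 -0.10961095  0.69946865]
```

Emit:
send_rows(motion="1 0 -0.1 0.4 0;1 0 -0.1 0.7 0;1 0 -0.1 0.7 0")

```text
clock: 2.05
ee_pos: [513.5, -245.7, 64.2]
ee_rot: [-2.606, 1.752, 0.006]
force: [-0.3, 0.2, 0.7]
finger_gap: 0.004
```

Emit:
send_rows(motion="1 0 0 0.1 0;1 0 0 0.2 0;1 0 0 0.2 0")

```text
clock: 2.35
ee_pos: [513.5, -245.7, 62.3]
ee_rot: [-2.606, 1.752, 0.006]
force: [-0.1, -0.6, 0.6]
finger_gap: 0.005
```

Emit:
send_rows(motion="1 0 0 0.1 0;1 0 0 0.2 0;1 0 0 0.2 0")

```text
clock: 2.65
ee_pos: [513.5, -245.7, 60.1]
ee_rot: [-2.606, 1.752, 0.006]
force: [-0.5, -0.8, -0.0]
finger_gap: 0.006
```

Emit:
send_rows(motion="1 0 0 0.1 0;1 0 0 0.2 0;1 0 0 0.2 0")

```text
clock: 2.95
ee_pos: [513.5, -245.7, 58.0]
ee_rot: [-2.606, 1.752, 0.006]
force: [0.5, -1.5, 1.5]
finger_gap: 0.003
```

Emit:
send_rows(motion="1 0 0 0.1 0;1 0 0 0.2 0;1 0 0 0.2 0")

```text
clock: 3.25
ee_pos: [513.6, -245.7, 56.0]
ee_rot: [-2.606, 1.752, 0.006]
force: [-1.1, -0.9, 3.3]
finger_gap: 0.009
```

```bash
python3 look.py 513.5 -245.5 40 pics/w2.png; python3 s.py 513 -245 40
```

```text
3.25 0.009002477277977575 [ 513.57284758 -245.73734407   56.03688923] [-1.10417369 -0.86703416  3.25237547] [-0.01875264 -0.00392793 -0.09623335]
expected px [259.9945617  232.89927849] blob [252.51848426 315.8585004 ] [    0   212   512   172 59456] -> [ 455.29050754 -263.64321958   40.        ]
3.3 [ 513.54483502 -245.69648134   56.0863213 ] 39.086321300759764 [-1.31701494  0.17992764  4.26203578] [-0.07899091  0.02232929 -0.09103186]
```

View pics/w2.png

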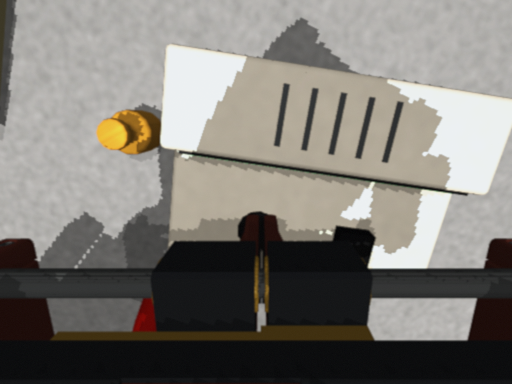

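The tips are on the round key at (258,225), clear of the square key at (352,240). The 3.3–4.3 N force is above the sliding force at the expected depth, so the key is at its stop. I'll lift straight up and check.

Emit:
send_rows(motion="1 0 0 -1 0;1 0 0 -4 0;1 0 0 -6 0;1 0 0 -6 0;1 0 0 -6 0")

```text
clock: 3.8
ee_pos: [513.8, -245.9, 116.5]
ee_rot: [-2.606, 1.752, 0.004]
force: [-0.4, -0.7, 0.4]
finger_gap: 0.004
```

```bash
python3 look.py 513.5 -245.5 40 pics/w3.png; python3 s.py 571.5 266.5 100;python3 -c "
from h import *
a=cv2.imread('pics/w1.png');b=cv2.imread('pics/w3.png');cv2.imwrite('pics/c3.png',np.hstack([cv2.resize(i[160:260,180:400],None,fx=1.8,fy=3) for i in (a,b)]))
c=bot.calibration('wrist')
for z in(47,40):
  v=R.from_rotvec(c['orientation']).inv().apply(np.array([513,-245,z])-c['eye']);u=c['mtx']@v;print(z,u/u[2])
g=b.max(2);print([ (i,int(g[i,265])) for i in range(180,225)])
"
```

```text
3.8 0.004376386886764187 [ 513.82295277 -245.88915787  116.52210288] [-0.44953686 -0.66176396  0.41669955] [-0.02447625  0.0120711   5.95232873]
expected px [260.19122675 204.08194184] blob [302.51057402 156.74018127] [203 142 197  30 331] -> [ 562.98591326 -261.90139506   40.        ]
3.85 [ 513.29749002 -245.72694222  115.74922989] 98.74922989419291 [-0.35624038 -0.58862972 -0.36398299] [-4.52225786e+01 -2.47399237e+01  2.47230112e-02]
47 [259.89288729 206.69625445   1.        ]
40 [259.96755087 204.08642251   1.        ]
[(180, 179), (181, 179), (182, 180), (183, 180), (184, 180), (185, 181), (186, 182), (187, 181), (188, 182), (189, 167), (190, 97), (191, 31), (192, 13), (193, 14), (194, 14), (195, 14), (196, 16), (197, 13), (198, 15), (199, 14), (200, 12), (201, 14), (202, 15), (203, 13), (204, 13), (205, 12), (206, 13), (207, 11), (208, 11), (209, 10), (210, 15), (211, 11), (212, 14), (213, 12), (214, 14), (215, 27), (216, 34), (217, 39), (218, 39), (219, 38), (220, 36), (221, 35), (222, 34), (223, 33), (224, 32)]
```

View pics/c3.png

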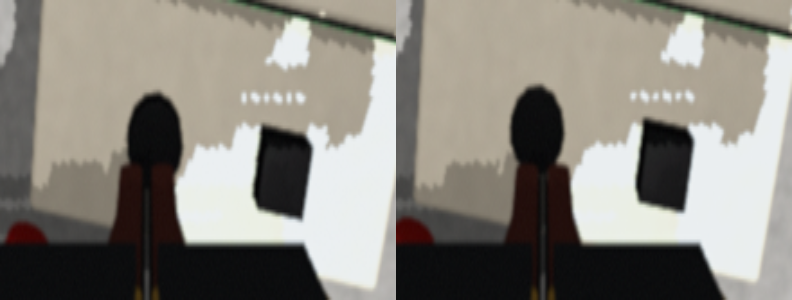

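Beside the earlier crop (left), the key after pressing (right) looks smaller, so it stayed in. The box and the square key are unchanged. Next is the smaller readout.

Emit:
send_rows(motion="1 -45.2 -24.7 -1 0;1 -45.2 -24.7 -1 0;1 -45.2 -24.7 -1 0;1 -45.2 -24.7 -1 0;1 -45.2 -24.7 -1 0")

```text
clock: 4.35
ee_pos: [540.7, 4.3, 120.4]
ee_rot: [2.607, -1.753, -0.009]
force: [1.4, -0.2, -0.2]
finger_gap: 0.005
```

```bash
python3 s.py 571.5 266.5 95
```

```text
4.35 [540.7055814    4.32331502 120.44657321] 103.44657320985972 [ 1.43220838 -0.21157333 -0.19775943] [-23.10230324 -12.75876944   0.91185216]
```

Emit:
send_rows(motion="1 -23.1 -12.8 0.9 0;1 -23.1 -12.8 0.9 0;1 -23.1 -12.8 0.9 0;1 -23.1 -12.8 0.9 0;1 -23.1 -12.8 0.9 0")

```text
clock: 4.85
ee_pos: [569.3, 252.3, 111.2]
ee_rot: [2.606, -1.751, -0.011]
force: [1.6, -0.7, 1.2]
finger_gap: 0.006
```

Emit:
send_rows(motion="1 0 0 0 0;1 0 0 0 0;1 0 0 0 0")

```text
clock: 5.15
ee_pos: [568.9, 250.3, 110.1]
ee_rot: [2.602, -1.751, -0.011]
force: [0.3, -0.1, 0.1]
finger_gap: 0.009
```

```bash
python3 look.py 571.5 266.5 42 pics/w4.png
```

```text
5.15 0.008863455443880258 [568.89250741 250.30175886 110.0927519 ] [ 0.29664908 -0.12239698  0.06685544] [-1.38015642 -0.90685089  5.10667604]
expected px [243.17547901 196.26152681] blob [239.55263158 190.60921053] [224 175  31  32 760] -> [574.7758144  270.84575358  42.        ]
```

View pics/w4.png

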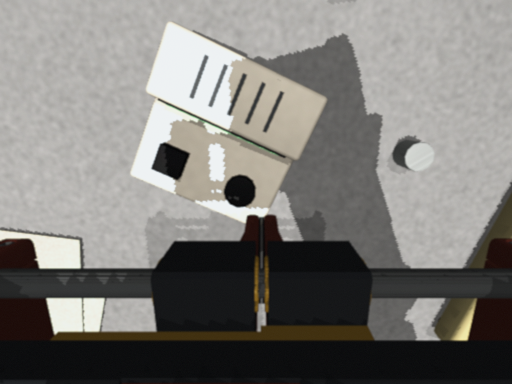

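The round key is fully visible at (239.5,190.6), about 4 mm from the first estimate. The square key is at (171,161). I'll aim for (573.5, 270).

```bash
python3 s.py 573.5 270 49
```

```text
5.2 [569.2269497  249.79976888 110.43601433] 93.43601433447195 [-0.16249963 -0.49098676 -0.78762771] [-1.69208822 -1.20126807  4.44009072]
```

Emit:
send_rows(motion="1 -1.7 -1.2 0 0;1 -1.7 -1.2 2 0;1 -1.7 -1.2 4.3 0;1 -1.7 -1.2 4.3 0;1 -1.7 -1.2 4.3 0")

```text
clock: 5.7
ee_pos: [573.8, 268.4, 67.5]
ee_rot: [2.599, -1.755, -0.011]
force: [-0.7, 0.3, 0.0]
finger_gap: 0.003
```

```bash
python3 s.py 573.5 270 42
```

```text
5.7 [573.82697121 268.36582562  67.49890352] 50.49890351901689 [-0.66689829  0.2691371   0.01689403] [-0.1573295  -0.05265774  0.84993917]
```

Emit:
send_rows(motion="1 -0.2 0 0.3 0;1 -0.2 0 0.7 0;1 -0.2 0 0.7 0")

```text
clock: 6.0
ee_pos: [573.0, 270.1, 60.6]
ee_rot: [2.599, -1.755, -0.011]
force: [0.1, 1.2, -0.3]
finger_gap: 0.004
```

Emit:
send_rows(motion="1 0 0 0.1 0;1 0 0 0.3 0;1 0 0 0.4 0;1 0 0 0.4 0")

```text
clock: 6.4
ee_pos: [573.2, 270.2, 56.7]
ee_rot: [2.599, -1.756, -0.01]
force: [1.5, -0.2, 1.9]
finger_gap: 0.002
```

Emit:
send_rows(motion="1 0 0 0.1 0;1 0 0 0.3 0;1 0 0 0.3 0")

```text
clock: 6.7
ee_pos: [573.2, 270.2, 53.5]
ee_rot: [2.599, -1.756, -0.01]
force: [-0.4, -0.5, 1.4]
finger_gap: 0.004
```

```bash
python3 s.py 573.5 270 34
```

```text
6.7 [573.22376965 270.20477252  53.4656736 ] 36.465673602447836 [-0.39753261 -0.49028295  1.42228531] [ 0.03426614 -0.03339478  0.24628299]
```

Emit:
send_rows(motion="1 0 0 0.1 0;1 0 0 0.2 0;1 0 0 0.2 0")

```text
clock: 7.0
ee_pos: [573.3, 270.2, 51.5]
ee_rot: [2.599, -1.756, -0.01]
force: [-0.5, -0.3, 2.7]
finger_gap: 0.009
```

Emit:
send_rows(motion="1 0 0 0.1 0;1 0 0 0.1 0")

```text
clock: 7.2
ee_pos: [573.3, 270.2, 50.6]
ee_rot: [2.599, -1.756, -0.01]
force: [-1.3, -1.0, 4.4]
finger_gap: 0.001
```

At the stop: 4.4 N at tip height 33.6 mm. Lifting and looking.

Emit:
send_rows(motion="1 0 0 -1 0;1 0 0 -4 0;1 0 0 -6.5 0;1 0 0 -6.5 0;1 0 0 -6.5 0")

```text
clock: 7.7
ee_pos: [573.9, 270.3, 116.2]
ee_rot: [2.6, -1.756, -0.009]
force: [-0.7, 0.2, 0.5]
finger_gap: 0.006
```

```bash
python3 s.py 538 -14 100
python3 - <<'E'
from h import *
a=[cv2.imread('pics/side1.png'),bot.camera('side')];cv2.imwrite('pics/side2.png',a[1])
for i in a: print([(blob(i,p)[0].round(1),blob(i,p)[1]) for p in((303,301),(323,328),(251,121),(245,106))])
cv2.imwrite('pics/c4.png',np.vstack([np.hstack([cv2.resize(i[80:150,220:300],None,fx=4,fy=4,interpolation=2) for i in a]),np.hstack([cv2.resize(i[260:350,260:380],(320,240),interpolation=2) for i in a])]))
E
```

```text
7.7 [573.92793573 270.32018186 116.2228089 ] 99.22280890491717 [-0.68010492  0.2483739   0.50179414] [25.03964381 13.93566052 -0.04675394]
[(array([302.6, 301. ]), array([296, 294,  14,  15, 154], dtype=int32)), (array([322.7, 328.1]), array([315, 320,  16,  17, 169], dtype=int32)), (array([250.7, 120.7]), array([247, 117,   9,   9,  64], dtype=int32)), (array([244.9, 106.4]), array([241, 102,   9,   9,  65], dtype=int32))]
[(array([302.3, 302.1]), array([296, 296,  13,  13, 127], dtype=int32)), (array([322.6, 328. ]), array([315, 320,  16,  17, 167], dtype=int32)), (array([250.8, 121.6]), array([247, 118,   9,   8,  52], dtype=int32)), (array([250.8, 121.6]), array([247, 118,   9,   8,  52], dtype=int32))]
```

View pics/c4.png

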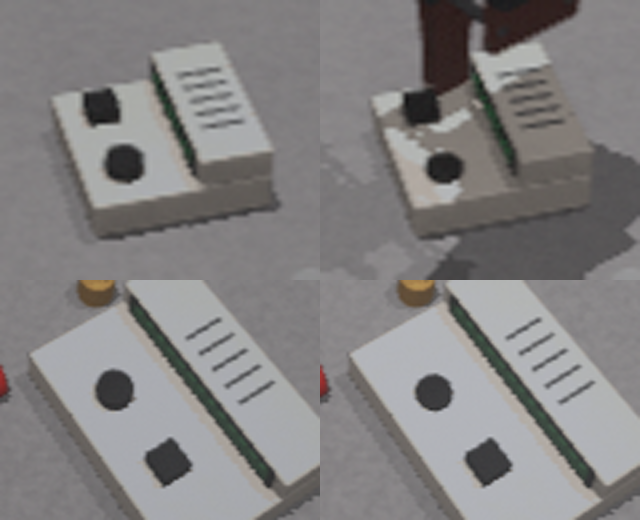

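Before/after side crops: both round keys sit lower, with blobs shrunk from 154 to 127 px and from 64 to 52 px. The boxes and square keys have not moved. Now to the bar.

Emit:
send_rows(motion="1 25 13.9 0 0;1 25 13.9 0 0;1 25 13.9 0 0;1 25 13.9 0 0;1 25 13.9 0 0")

```text
clock: 8.25
ee_pos: [540.8, 20.3, 114.7]
ee_rot: [2.597, -1.754, -0.013]
force: [0.4, -0.1, 0.1]
finger_gap: 0.006
```

Emit:
send_rows(motion="1 0 0 0 0;1 0 0 0 0;1 0 0 0 0")

```text
clock: 8.55
ee_pos: [540.5, 21.7, 114.1]
ee_rot: [2.599, -1.752, -0.015]
force: [-0.9, 0.3, -0.1]
finger_gap: 0.004
```

```bash
python3 look.py 537.5 -14 44 pics/w5.png
```

```text
8.55 0.004267849176416855 [540.54949571  21.709546   114.11349952] [-0.8779316   0.29206714 -0.08252622] [3.22424347 1.5416363  5.31650559]
expected px [299.48590132 224.01311142] blob [324.95357143 145.21309524] [307 128  37  35 840] -> [603.90151236  -5.63771478  44.        ]
```

View pics/w5.png

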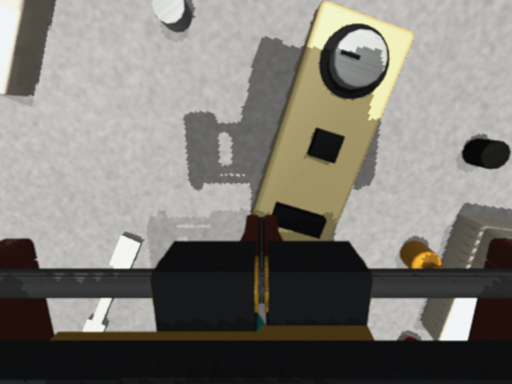

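The bar is around (300,220), right of the fingertips. The square key is at (325,145). I'll aim for (539, -12.5).

```bash
python3 s.py 539 -12.5 50
```

```text
8.6 [540.73044372  22.25577592 114.26235224] 97.26235224091049 [ 0.71968274  0.23213806 -0.2253144 ] [3.18129848 1.39596003 4.72936379]
```

Emit:
send_rows(motion="1 3.2 1.4 0 0;1 3.2 1.4 2 0;1 3.2 1.4 4.5 0;1 3.2 1.4 4.5 0;1 3.2 1.4 4.5 0")

```text
clock: 9.1
ee_pos: [539.2, -11.1, 69.2]
ee_rot: [2.602, -1.747, -0.017]
force: [-0.0, 0.7, 0.4]
finger_gap: 0.006
```

```bash
python3 look.py 539 -12.5 44 pics/w6.png
```

```text
9.1 0.005829228067419527 [539.20284196 -11.08746972  69.20786538] [-0.02166467  0.70278227  0.39462566] [0.13557629 0.04207269 0.82082875]
expected px [262.37067715 227.96643662] blob [253.12105757 315.00451575] [    0   203   512   181 56469] -> [473.90330695 -31.93999299  44.        ]
```

View pics/w6.png

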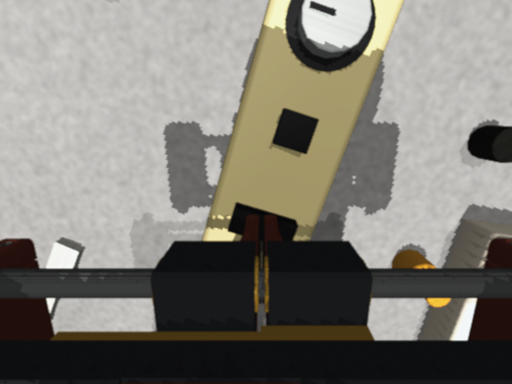

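The tips are centred over the bar, which spans about columns 232–297 near row 222.

Emit:
send_rows(motion="1 0.1 0 0.3 0;1 0.1 0 0.6 0;1 0.1 0 0.9 0;1 0.1 0 1 0;1 0.1 0 1 0")

```text
clock: 9.65
ee_pos: [540.5, -12.1, 60.0]
ee_rot: [2.603, -1.749, -0.014]
force: [0.1, 0.7, 1.2]
finger_gap: 0.005
```

Emit:
send_rows(motion="1 0 0 0.2 0;1 0 0 0.4 0;1 0 0 0.4 0")

```text
clock: 9.95
ee_pos: [540.5, -12.1, 56.0]
ee_rot: [2.603, -1.749, -0.014]
force: [-0.4, 0.7, 4.6]
finger_gap: 0.009
```

```bash
python3 s.py 539 -12.5 44
```

```text
9.95 [540.49232009 -12.12118244  56.0272994 ] 39.02729939680015 [-0.44191839  0.74668108  4.59653322] [-0.0163217   0.14091752 -0.49578225]
```

Emit:
send_rows(motion="1 0 0 0.05 0;1 0 0 0.1 0;1 0 0 0.1 0;1 0 0 0.1 0")

```text
clock: 10.35
ee_pos: [540.5, -12.1, 55.1]
ee_rot: [2.603, -1.749, -0.014]
force: [-1.0, 0.2, 5.3]
finger_gap: 0.004
```

```bash
python3 look.py 539 -12.5 44 pics/w7.png; python3 s.py 539 -12.5 44
python3 - <<'E'
from h import *
cv2.imwrite('pics/side3.png',bot.camera('side'));s=bot.state();print(s['clock'],s['force'])
E
```

```text
10.35 0.004306442130148841 [540.5037103  -12.10679154  55.10456432] [-0.980934    0.21411201  5.30934628] [-0.01582482  0.14346706 -0.58804773]
expected px [259.95169925 238.42145124] blob [253.89403702 315.56454254] [    0   211   512   173 56180] -> [486.14306462 -29.64964621  44.        ]
10.4 [540.50619075 -12.12929149  55.06537891] 38.06537890620681 [-0.31611132 -0.13662813  4.34736589] [-0.01799692  0.14282966 -0.59195566]
10.45 [-0.90760187 -0.43690446  4.23396208]
```

View pics/side3.png

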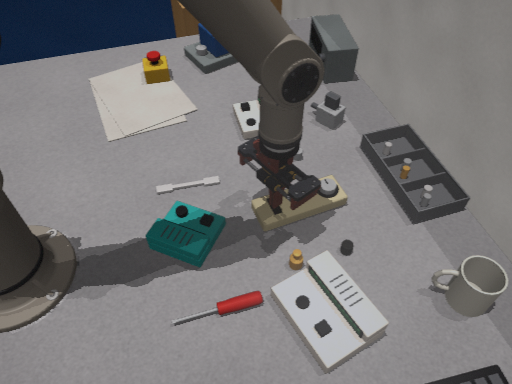

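The side view shows the fingertips on the bar at (275,205). The readouts, handset and other items stand where they were. The holding force is 4–5 N, which corresponds to about 6 mm of bar travel.

```bash
python3 -c "
from bench import bot
print(bot.hand_in())"
```

```text
the job is handed in; nothing more can be done
None
```

I pressed the round key on the larger readout, then the one on the smaller readout, each until it stayed in. I finished by pressing the handset's long bar key and handed the job in at about 10.5 s, still holding it down.

- **Round keys:** the force rose to about 4 N at the expected depth on both, above the 1.5 N sliding force. After I lifted off, before/after side pictures showed both keys sitting lower.
- **Bar key:** the last readings were 4.2–5.3 N with the fingertips about 6 mm below the key's starting height. That is well past the 3 mm that counts as held down.
- **Rest of the bench:** the last side picture shows the boxes, the handset and the loose items still in place. The square keys I could see looked untouched; the handset's was hidden behind the gripper, but the tips were centred on the bar 66 mm away.
- **Checks that disagreed:** wrist-camera key positions differed by 3–5 mm from my first estimates, so I corrected before each press. In two wrist views and one side view my key finder locked onto the wrong dark shape, so I judged those by eye. Force readings wander by about 1 N, so the key depths rest on both force and height.

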